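Wedge a rail into the drilling fixture and clamp it with the click knob

TASK

A rail blank lies loose in the drilling fixture on the bench. First drive the loose wooden wedge in by its thick end until it will go no further and holds the rail flat against the fence; then turn the knob of the leaning clamp screw clockwise until its torque clutch clicks, so that the foot holds the rail down for drilling. Leave knob and wedge in place, and do not push the other things on the bench about.

Things in the scene. Friction and masses are not known exactly. Their poses are not given: they have to be found in the camera images.
- fixture: Drilling fixture screwed to the bench: plywood base 300 x 200 x 18 mm carrying wooden blocks and steel parts. Origin on the bench surface; x points away from the robot, along rail and wedge, y to the left, z up. The base reaches from x = -160 to 140 mm, y = -100 to 100 mm. Nothing on it but the knob is higher than 92 mm above the bench.
- fence_face (a point): Middle of the fence's left face, against which the rail must lie; axes as the fixture's, at x = 55, y = -22.5 mm of it, 37 mm above the bench. The fence is a wooden strip 140 x 20 mm along x, its top 55 mm above the bench; a steel bush plate sits on its far half over the rail's far end (top 62 mm), an end stop closes the far end.
- cheek_face (a point): Middle of the cheek's tapered right face, along which the wedge slides; axes as the fixture's, at x = 17, y = 44 mm of it, 35 mm above the bench. The cheek is a fixed wooden block from x = -60 to 95 mm, its left side at y = 80 mm, its top 52 mm above the bench.
- rail: The work: dark hardwood block, 45 wide, 140 long, 32 mm high, lying on the base between fence and wedge. Origin at the centre of its underside, its own y axis along its length. Tight against the fence it lies at y = 0 of the fixture; it starts 2 to 3 mm left of that, ends x = -17 to 125 mm. The robot need not touch it.
- wedge_end (a point): Centre of the flat thick end of the loose pale wooden wedge, 33 mm above the bench; this end faces the robot, x = -139 to -147 mm of the fixture at the start. Axes: x along the wedge to its thin end (the way it is driven), z up. The wedge lies flat on the base, 200 long, 30 high, 37 mm wide at this end, 12 mm at the thin end.
- wedge_home (a point): Fixed point of the fixture (axes as the fixture's, x = -105, y = 41 mm, 33 mm up) where wedge_end comes to when the rail is tight. Until then the wedge slides with about 2 N, pushed along x; there it stops dead. A firm push of 8 to 15 N or light taps with closed fingers are enough; it then stays by friction.
- knob_grip (a point): On the axis of the clamp screw's black fluted knob, about the middle of it; turns with it. Knob 46 mm across its eight ribs, 39 between, 35 mm long: 19 below to 16 above this point. z points up along the screw, which leans 25 degrees from vertical, top towards -x of the fixture. About x = -12, y = 0 of the fixture, 129 mm above the bench.
- boss (a point): Centre of the top of the steel boss that carries the screw, on the screw's axis below the knob; axes as the fixture's. An arm 24 mm wide joins it, at this height or lower, to a post at y = -59 mm of the fixture. Between here and the knob's underside 27 mm are free; within 65 mm of the axis nothing stands higher (along the axis).
- torque_screw (a joint): Angle of the clamp screw, rad, growing clockwise seen from above the knob (tightening). It does not travel itself but drives the foot 16 mm down a turn. Start 0.1 to 0.5; the foot touches the rail at about 0.75 and is hard down at about 0.85. It drags (0.24 N m) and stays where it is left. Knob and screw turn as one until the clutch gives.
- torque_knob (a joint): Angle of the knob on its screw, rad: the slip of its clutch. 0 at the start, up to 0.15 while turning freely. With the foot hard down, at about 0.34 N m, the clutch gives: past a hump at 0.25 the knob is drawn on into the next notch at 0.63 (the click; ten notches a turn). From the start that takes 0.65 to 1.1 rad of turning to pass the hump; more clicks do no harm.
- clamp_foot: The clamp screw's round steel swivel foot, 21 mm across; origin at the centre of its flat underside, z up along the leaning screw axis. It comes down on the rail at x = 25 mm, y = 0 of the fixture.
- carpenter_pencil: Bystander: flat red carpenter pencil, 186 mm, lying on the right edge of the fixture's base. Origin at the centre of its underside.
- sanding_block: Bystander: brown sanding block 70 x 110 x 31 mm on the bench to the left of the fixture. Origin at the centre of its underside.
- spring_clamp: Bystander: black spring clamp 70 x 145 x 24 mm near the bench's front edge on the left. Origin at the centre of its underside.
- block_plane: Bystander: steel block plane 51 x 158 x 58 mm on the bench, left behind the fixture. Origin at the centre of its underside.
- offcut_2: Bystander: timber strip 35 x 200 x 20 mm at the bench's right edge. Origin at the centre of its underside.
- screw_jar: Bystander: glass jar 69 mm across, 84 mm high, to the right of the fixture, near the bench's end. Origin at the centre of its underside.

How it is judged (in metres and radians):
On the way, in this order (a step that is already met when the one before it is completed fails the run):
1. the wedge is driven home and the rail lies against the fence, before the clutch has clicked (x of wedge_end in the frame of fixture above -0.111 m and y of rail in the frame of fixture between -0.002 and 0.0012 m and angle between the y axis of rail and the x axis of fixture, either way round below 0.02 rad and value of joint torque_knob below 0.2 rad), for 0.2 s.
2. the knob has clicked past its detent with the foot on the rail (value of joint torque_knob above 0.5 rad and contact force between clamp_foot and rail above 3 N), for 0.2 s.
At the end, for the whole second after the job is handed in: Wedge home (thick end at most 6 mm short of the tight position), rail against the fence (within 1.2 mm and 0.02 rad), the knob a click on in its clutch (over 0.5 rad on its screw), the foot pressing on the rail with over 3 N; all at rest (all of step 2 and x of wedge_end in the frame of fixture above -0.111 m and y of rail in the frame of fixture between -0.002 and 0.0012 m and angle between the y axis of rail and the x axis of fixture, either way round below 0.02 rad and linear speed of rail below 0.01 m/s); the robot touches nothing.
It fails at once if a bystander was pushed more than 30 mm (distance of any of carpenter_pencil, sanding_block, spring_clamp, block_plane, offcut_2, screw_jar from where it was at the start of the episode above 0.03 m).
It also fails if it takes over 58 s, if anything falls off the work surface, if the arm or the gripper's body presses on something with over 40 N, if the wrist force passes 120 N, or if a joint passes its speed limit or range.

ROBOT

A 6-joint arm with a two-finger parallel gripper is mounted at the origin on a cart in front of the work surface, level with it; the furniture and walls round the work are solid. World frame = base frame: x ahead of the robot, y to its left, z up, the work surface at z = 0. Lengths are in mm, angles in rad, forces in N, time in s.
With the tool pointing down it reaches from about 275 to 1000 mm from the base axis. Payload 8.4 kg.
Tool frame: the origin (TCP) lies midway between the tips of the shut fingers; the grasp point (between the pads) lies 19 mm behind it; z points along the fingers, y is the line along which they close (so a half turn about z gives the same grasp; the last joint's range is limited). The gripper opens to 85 mm and grips with 20 to 120 N. Pads are 22 mm wide; open, the fingers measure 114 mm over their backs; the gripper's body (76 mm by 85 mm) begins 54 mm behind the grasp point. The pads swing forward as they close: fully open they stand 13 mm farther back than shut.
Start: joints at [-1.105, 0.353, 1.633, -0, 1.155, -0.002], TCP at [281.826, -557.855, 231.281] pointing down, gripper open.
Joint ranges: [-2.63, 2.63], [-0.92, 2.1], [0.06, 2.66], [-1.3, 4.44], [0, 2.69], [-3.02, 3.02]. Speed limits (rad/s): [2.22, 2.22, 2.79, 3.14, 3.14, 3.14].

INTERFACE

Orientations are given as [roll, pitch, yaw] about the fixed x, y, z axes, in that order (R = Rz(yaw) Ry(pitch) Rx(roll)).
In Python, from rig import telemetry, optics, r gives the robot as it stands.
- The arm moves only by the tool play_rows, never from a script. Its arguments are lists of equal length, an entry for each row: "dp": the shift along the tool's x, y, z in units of 40 mm (1.0 is 40 mm), a list of three; "rot": the turn, a rotation vector about the tool's x, y, z in units of 6 degrees (1.0 is 6 degrees), a list of three. In form: {"dp": [[tx, ty, tz], ...], "rot": [[ax, ay, az], ...]}. A call has 1 to 5 rows; each row is the pose to reach, as a shift and turn from the pose commanded when the call began, along the tool's axes at that moment; what a row does not reach only later rows make up. A row lasts 1/12 s, in which the tool goes at most 41.7 mm and 7.16 degrees, less where a joint would pass 70% of its speed; a pose out of reach is approached as far as the arm can. A call with a gripper value outside its range is refused whole. "fingers" is the opening, from 0 (shut) to 1 (fully open), set as the call begins (left out, the last holds). The fingers move at their own pace and stop on an object; "grip_force" is the grip in N (left out, the last holds). Time passes only in rows, so rows that repeat a pose let the fingers close. It gives the time, the measured TCP pose, the force, the opening and the grip force at its end, in the units of the state.
- telemetry.sense(): the state, without advancing time (a new reading comes with each control period).
- optics.grab_frame(name): name is "scene" or "top"; returns a dict with "color" (420x560x3 uint8, red, green, blue), "mtx" (3x3 intrinsics, pixels), "D" ([k1, k2, p1, p2, k3] as OpenCV has them; the pictures are not rectified), "R" (3x3) and "t" (3): a world point X has camera coordinates R X + t. Camera axes: x right, y down, z forward; pixel columns grow to the right and rows downward; lengths in mm; the calibration is good to about 2 mm. A picture is of the moment at which its call begins. There is no depth.
- r.sign_off(): hands the job in; it is judged then, once.
The state is a dict: "clock": time; "qpos": joint angles; "qvel": joint speeds; "joint_efforts": joint torques, N m; "eef_pos": TCP position; "tcp_rot": TCP orientation; "contact_force": force on the tool from outside, world axes, zero at the start; "wrist_torque": the same for the moment, N m; "opening": opening from 0.0 (shut) to 1.0 (fully open); "grasp_force": force on a finger pad.
Only numpy, scipy, OpenCV 4.12 (cv2) and the standard library are available. Lean on these libraries where they do the work, as an engineer would, in place of code of your own. Each camera call takes 0.05 s, during which the arm holds its last target. There are 200 camera calls.

## Working session

There is one attempt and no reset: what is moved stays moved. The work goes in short steps, Python scripts to look and compute and a tool call to move; the robot and the scene stay as the last step left them, time stands still between calls to the robot, and variables do not carry over. Pictures are saved under pics/ and viewed, at most 10 in all, crops included, and the job is handed in when it is done.

Besides the shell and the picture viewer there is one more tool, called after "Emit:" by a JSON object that holds its "name" and its "arguments". play_rows: Moves the arm, as the interface text tells. Its arguments: {"type":"object","properties":{"dp":{"type":"array"},"rot":{"type":"array"},"fingers":{"type":"number"},"grip_force":{"type":"number"}},"required":["dp","rot"]}

```bash
mkdir -p pics; ls; python3 - <<'E'
from rig import telemetry, optics, r
import cv2
for n in ("scene","top"):
    f=optics.grab_frame(n)
    cv2.imwrite(f"pics/{n}0.png",cv2.resize(f["color"][:,:,::-1],(800,600),interpolation=cv2.INTER_CUBIC))
    print(n,f["mtx"],f["D"],f["R"],f["t"],-f["R"].T@f["t"])
print(telemetry.sense())
E
```

```text
pics
scene [[540.07767457   0.         282.12213807]
 [  0.         540.07767457 213.19637466]
 [  0.           0.           1.        ]] [-0.20797051  0.          0.          0.          0.        ] [[-0.81214993 -0.5828107  -0.02727947]
 [-0.2482479   0.38749078 -0.88781973]
 [ 0.52800139 -0.71427067 -0.45938214]] [ 465.00407074  251.03747312 1437.60237206] [-319.08349257 1200.57184722  895.96994554]
top [[482.00354684   0.         279.77791534]
 [  0.         482.00354684 202.66919082]
 [  0.           0.           1.        ]] [0.02794984 0.         0.         0.         0.        ] [[ 0.02962622 -0.99931818 -0.02203312]
 [-0.99521549 -0.02743708 -0.09377283]
 [ 0.09310437  0.02470584 -0.99534979]] [ -36.76391811  568.46899689 1603.73130753] [ 417.52393009  -60.76324889 1648.77053839]
{'clock': 0.1, 'qpos': array([-1.10542812e+00,  3.53597543e-01,  1.63407796e+00,  5.17544317e-05,
        1.15524082e+00, -2.40326340e-03]), 'qvel': array([ 0.00156814, -0.00115431, -0.00373326,  0.00039541, -0.00077142,
        0.00032618]), 'joint_efforts': array([ 3.82400758e-04, -6.06357908e+01, -3.42819285e+01, -2.38499541e-05,
        3.93212627e-03, -1.30159435e-05]), 'eef_pos': array([ 281.6206099 , -557.44798031,  230.61733778]), 'tcp_rot': array([-3.14026910e+00, -5.05030192e-05,  4.67750514e-01]), 'contact_force': array([-0.21599759, -0.40432984, -0.9305214 ]), 'wrist_torque': array([ 0.03450331,  0.02910661, -0.0431639 ]), 'grasp_force': 0.0, 'opening': 1.0028896263519391}
```

View pics/scene0.png

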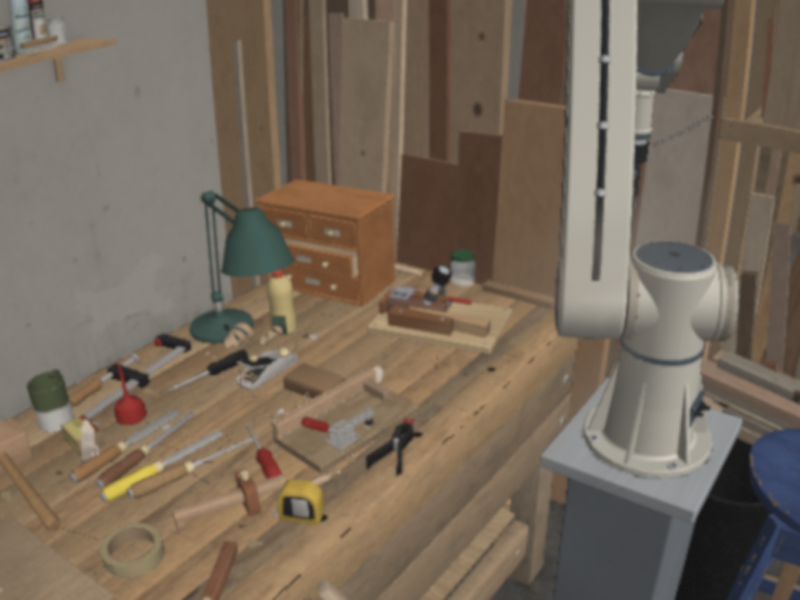

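View pics/top0.png

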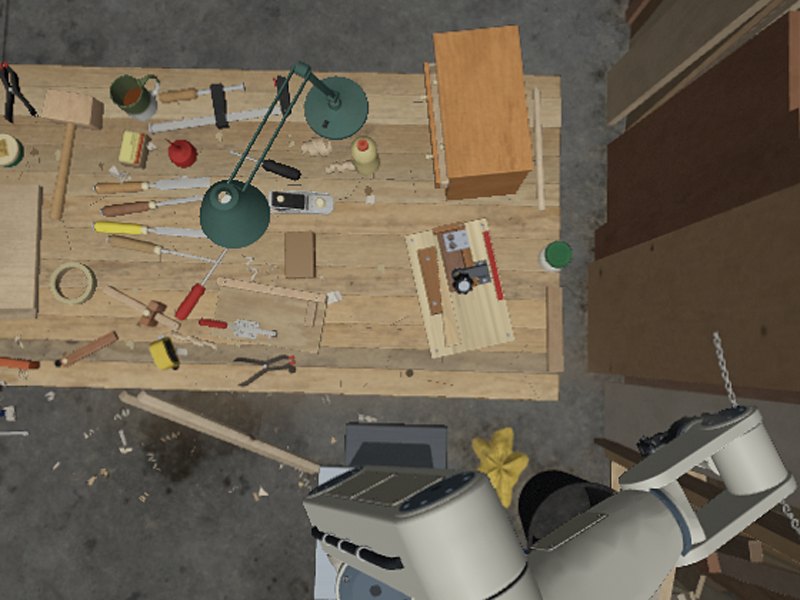

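The scene view shows the fixture at about (445,310) and the top view at (460,288), both upscaled. The knob is at top-view (462,284). I'll enlarge both.

```bash
cat > h.py <<'E'
from rig import telemetry, optics, r
import cv2, numpy as np
def crop(f,name,x0,y0,w,h,s):
    im=cv2.resize(f["color"][y0:y0+h,x0:x0+w,::-1],None,fx=s,fy=s,interpolation=cv2.INTER_CUBIC)
    for i in range(0,w,10):
        cv2.line(im,(i*s,0),(i*s,6),(0,0,255),1); cv2.putText(im,str(x0+i),(i*s+1,16),0,.35,(0,0,255),1)
    for i in range(0,h,10):
        cv2.line(im,(0,i*s),(6,i*s),(0,0,255),1); cv2.putText(im,str(y0+i),(8,i*s+4),0,.35,(0,0,255),1)
    cv2.imwrite("pics/"+name,im)
def ray(f,px):   # px in original-picture pixel indices
    n=cv2.undistortPoints(np.array([[px]],float),f["mtx"],f["D"]).ravel()
    d=f["R"].T@np.array([n[0],n[1],1]); return -f["R"].T@f["t"], d/np.linalg.norm(d)
def at_z(f,px,z):
    c,d=ray(f,px); return c+d*(z-c[2])/d[2]
def tri(f1,p1,f2,p2):
    c1,d1=ray(f1,p1); c2,d2=ray(f2,p2)
    s=np.linalg.lstsq(np.c_[d1,-d2],c2-c1,rcond=None)[0]
    a,b=c1+s[0]*d1,c2+s[1]*d2; return (a+b)/2, np.linalg.norm(a-b)
def proj(f,X):
    return cv2.projectPoints(np.array(X,float).reshape(-1,3),cv2.Rodrigues(f["R"])[0],f["t"],f["mtx"],f["D"])[0].reshape(-1,2)
E
python3 - <<'E'
from h import *
crop(optics.grab_frame("top"),"t1.png",275,145,95,110,5)
crop(optics.grab_frame("scene"),"s1.png",250,170,115,80,6)
E
```

```text
(no output)
```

View pics/t1.png

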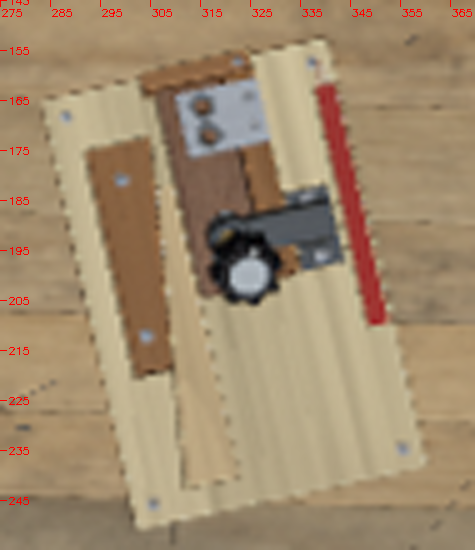

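View pics/s1.png

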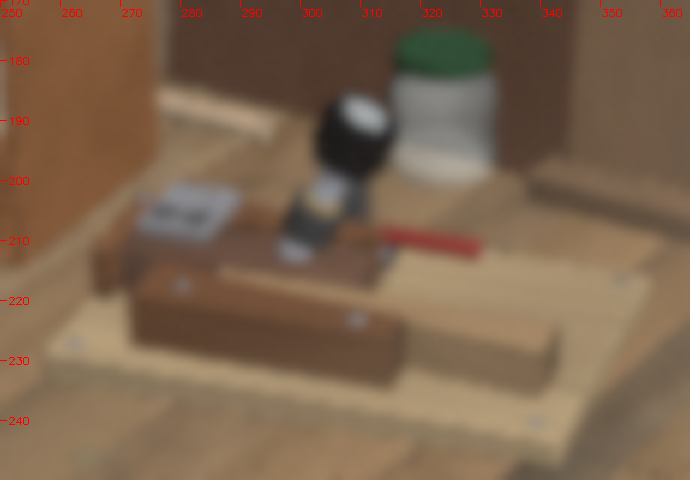

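Top crop: the base corners are at (42,102), (326,38), (428,464) and (138,528). The knob's top disc is at (250,275), and the wedge's thick end runs from (184,488) to (238,478). Scene crop: the base corners are at (45,352), (565,445) and (650,275), the knob cap is at (366,114), and the wedge-end top corner is at (555,325) to (541,353).

```bash
cat >> h.py <<'E'
def T(f,x,y): return np.array([275+(x+.5)/5-.5,145+(y+.5)/5-.5])
def S(f,x,y): return np.array([250+(x+.5)/6-.5,170+(y+.5)/6-.5])
E
python3 - <<'E'
from h import *
from scipy.optimize import least_squares
t=optics.grab_frame("top"); s=optics.grab_frame("scene")
L=np.array([[140,100],[140,-100],[-160,-100],[-160,100]],float)
tp=np.array([T(t,*p) for p in [(42,102),(326,38),(428,464),(138,528)]])
sp=np.array([S(s,*p) for p in [(45,352),(650,275),(565,445)]]); si=[0,2,3]
def W(p,X): 
    c,n=np.cos(p[2]),np.sin(p[2]); X=np.asarray(X,float).reshape(-1,3); return np.c_[p[0]+c*X[:,0]-n*X[:,1],p[1]+n*X[:,0]+c*X[:,1],X[:,2]]
L3=np.c_[L,np.full(4,18.)]
f=lambda p:np.r_[(proj(t,W(p,L3))-tp).ravel(),(proj(s,W(p,L3[si]))-sp).ravel()*.5]
f2=lambda p:(proj(t,W(p,L3))-tp).ravel()
for g in (f,f2):
    o=least_squares(g,[600,-150,.2]); print(o.x,o.fun.round(2))
p=o.x
print("corners tri",[tri(t,tp[i],s,sp[k]) for k,i in enumerate(si)])
def inv(X): c,n=np.cos(p[2]),np.sin(p[2]); d=X[:2]-p[:2]; return np.array([c*d[0]+n*d[1],-n*d[0]+c*d[1],X[2]])
k,e=tri(t,T(t,250,275),s,S(s,366,114)); print("knob top",k,e,inv(k))
for q in [(184,488),(238,478)]: print("wedge",inv(at_z(t,T(t,*q),48)),at_z(t,T(t,*q),48))
w,e=tri(t,T(t,238,478),s,S(s,557,324));print("wedge R tri",w,e)
w,e=tri(t,T(t,184,488),s,S(s,541,353));print("wedge L tri",w,e)
for l in ([-143,41,33],[-105,41,33],[-12,0,129],[-12-15*.4226,0,129+15*.906]):
  w=W(p,l); print(l,w,proj(t,w),proj(s,w))
E
```

```text
[ 5.89231136e+02 -1.58397950e+02  2.49734843e-01] [-0.17 -0.1   0.08 -0.15  0.24  0.43  0.16  0.65 -0.61  0.02 -0.23 -0.13
 -0.91 -0.51]
[ 5.89953409e+02 -1.58123285e+02  2.48474545e-01] [-0.2  -0.36  0.06 -0.34  0.11  0.26  0.02  0.41]
corners tri [(array([698.35109778, -28.45861489,  18.17555525]), np.float64(3.4620228430517237)), (array([ 458.94703706, -294.9447931 ,   16.9278836 ]), np.float64(3.221408066210504)), (array([ 408.14697742, -102.5177656 ,   14.00399826]), np.float64(8.01033339627444))]
knob top [ 570.77288097 -164.13166371  143.58531006] 2.4936598287856078 [-20.06908296  -1.10686983 143.58531006]
wedge [-139.29771736   64.95145924   48.        ] [ 438.96047634 -129.42345018   48.        ]
wedge [-140.61251545   28.69229264   48.        ] [ 446.60311616 -164.89239312   48.        ]
wedge R tri [ 446.20055191 -165.16227931   47.48139122] 0.9496047563794758
wedge L tri [ 437.45378143 -130.27638147   48.25583536] 3.4674847971735376
[-143, 41, 33] [[ 441.26217356 -153.54981514   33.        ]] [[318.4640853  241.77795909]] [[341.69247618 229.27657932]]
[-105, 41, 33] [[ 478.09514408 -144.20464082   33.        ]] [[315.90490727 230.64346286]] [[330.59595573 227.50093465]]
[-12, 0, 129] [[ 578.32194421 -161.07439291  129.        ]] [[323.55532652 198.00251599]] [[307.8266467  192.35317939]]
[-18.339, 0, 142.59] [[ 572.17762315 -162.63331554  142.59      ]] [[324.30863149 199.51689914]] [[309.60816968 188.90095747]]
```

```bash
cat >> h.py <<'E'
from scipy.spatial.transform import Rotation as Ro
YAW=0.249; FX=np.array([589.5,-158.2,0])
F=Ro.from_euler('z',YAW)
def tool(tilt=0,turn=0): # tool x along fixture x, z down; tilt leans tips forward; turn about tool z
    return F*Ro.from_euler('y',-tilt)*Ro.from_euler('x',np.pi)*Ro.from_euler('z',turn)
def w(l): return FX+F.apply(l)
def go(l,R):
    s=telemetry.sense(); p=s["eef_pos"]; C=Ro.from_euler('xyz',s["tcp_rot"])
    print("local now",F.inv().apply(p-FX).round(1),"force",s["contact_force"].round(1),"q",s["qpos"].round(2),"t",s["clock"])
    print("dp",(C.inv().apply(w(l)-p)/40).round(3),"rot",(np.degrees((C.inv()*R).as_rotvec())/6).round(2))
E
python3 -c "
from h import *
print(tool(np.radians(25)).as_matrix()[:,2], F.apply([np.sin(.436),0,-np.cos(.436)]))
go([-185,45,120],tool())"
```

```text
[ 0.40958444  0.1041479  -0.90630779] [ 0.40929252  0.10407367 -0.90644818]
local now [-396.7 -311.4  231. ] force [-0.1 -1.  -0. ] q [-1.11  0.35  1.63 -0.    1.16 -0.  ] t 0.3
dp [ 7.101 -7.546  2.779] rot [-0.    0.    2.09]
```

Emit:
{"name": "play_rows", "arguments": {"dp": [[0.6,-0.6,0],[1.2,-1.3,0],[1.9,-2.0,0.1],[2.6,-2.7,0.3],[3.3,-3.5,0.5]], "rot": [[0,0,0.4],[0,0,0.8],[0,0,1.2],[0,0,1.6],[0,0,2.09]], "fingers": 0}}

```text
clock: 0.72
eef_pos: [336.6, -373.7, 211.6]
tcp_rot: [3.141, -0.001, 0.246]
contact_force: [1.0, -0.0, -0.7]
opening: 0.298
grasp_force: 0.0
```

```bash
python3 -c "
from h import *
go([-185,45,120],tool())"
```

```text
local now [-298.2 -146.5  211.6] force [ 1.  -0.  -0.7] q [-0.84  0.18  1.91  0.    1.04  0.48] t 0.7167
dp [ 2.815 -4.798  2.288] rot [ 0.01 -0.01 -0.03]
```

Emit:
{"name": "play_rows", "arguments": {"dp": [[0.5,-0.8,0.3],[1.0,-1.7,0.8],[1.6,-2.6,1.3],[2.2,-3.6,1.7],[2.6,-4.4,2.1]], "rot": [[0,0,0],[0,0,0],[0,0,0],[0,0,0],[0,0,0]]}}

```text
clock: 1.13
eef_pos: [390.9, -190.8, 133.3]
tcp_rot: [3.141, -0.001, 0.248]
contact_force: [0.9, 0.8, 0.1]
opening: 0.002
grasp_force: 0.0
```

Emit:
{"name": "play_rows", "arguments": {"dp": [[0,0,0],[0,0,0],[0,0,0]], "rot": [[0,0,0],[0,0,0],[0,0,0]]}}

```text
clock: 1.38
eef_pos: [390.7, -192.5, 133.7]
tcp_rot: [3.141, -0.0, 0.25]
contact_force: [0.0, -0.2, -0.6]
opening: 0.003
grasp_force: 0.0
```

```bash
python3 -c "
from h import *
go([-185,45,30],tool())"
```

```text
local now [-201.1   15.8  133.7] force [ 0.  -0.2 -0.6] q [-0.46  0.19  2.12 -0.    0.83  0.86] t 1.3833
dp [ 0.404 -0.731  2.593] rot [ 0.01 -0.    0.01]
```

Emit:
{"name": "play_rows", "arguments": {"dp": [[0.2,-0.4,0.6],[0.4,-0.73,1.4],[0.4,-0.73,2.2],[0.4,-0.73,2.59],[0.4,-0.73,2.59]], "rot": [[0,0,0],[0,0,0],[0,0,0],[0,0,0],[0,0,0]]}}

```text
clock: 1.8
eef_pos: [397.0, -160.6, 27.7]
tcp_rot: [-3.139, 0.003, 0.247]
contact_force: [-0.9, 0.3, -0.4]
opening: -0.003
grasp_force: 0.0
```

Emit:
{"name": "play_rows", "arguments": {"dp": [[0,0,0],[0,0,0]], "rot": [[0,0,0],[0,0,0]]}}

```text
clock: 1.97
eef_pos: [399.4, -161.3, 31.0]
tcp_rot: [3.14, -0.001, 0.247]
contact_force: [-0.5, 0.9, 1.4]
opening: 0.002
grasp_force: 0.0
```

```bash
python3 -c "
from h import *
go([-160,45,30],tool())
crop(optics.grab_frame('top'),'t2.png',275,165,95,100,5)"
```

```text
local now [-185.    43.8   31. ] force [-0.5  0.9  1.4] q [-0.39  0.38  2.19 -0.    0.57  0.94] t 1.9667
dp [ 0.625 -0.031  0.025] rot [ 0.01 -0.01 -0.02]
```

View pics/t2.png

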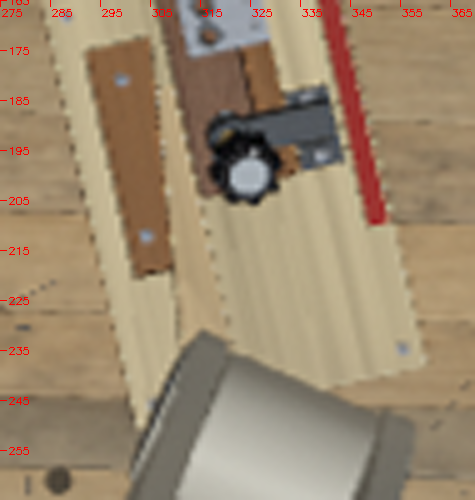

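The arm now hides the wedge end, so I'll push on and watch the force.

Emit:
{"name": "play_rows", "arguments": {"dp": [[0.2,0,0.03],[0.4,0,0.03],[0.6,0,0.03],[0.75,0,0.03],[0.9,0,0.03]], "rot": [[0,0,0],[0,0,0],[0,0,0],[0,0,0],[0,0,0]]}}

```text
clock: 2.43
eef_pos: [434.6, -150.9, 28.9]
tcp_rot: [3.141, -0.0, 0.249]
contact_force: [-1.0, -0.5, 0.0]
opening: -0.004
grasp_force: 0.4
```

Emit:
{"name": "play_rows", "arguments": {"dp": [[0.08,0,0],[0.16,0,0],[0.24,0.02,0],[0.32,0.02,0],[0.4,0.02,0]], "rot": [[0,0,0],[0,0,0],[0,0,0],[0,0,0],[0,0,0]]}}

```text
clock: 2.85
eef_pos: [449.2, -148.0, 28.6]
tcp_rot: [-3.141, 0.0, 0.249]
contact_force: [-1.3, -1.5, -0.5]
opening: 0.0
grasp_force: 0.7
```

```bash
python3 -c "
from h import *
go([-120,43,30],tool())"
```

```text
local now [-133.5   44.5   28.6] force [-1.3 -1.5 -0.5] q [-0.32  0.43  2.1  -0.    0.61  1.  ] t 2.85
dp [ 0.337  0.037 -0.036] rot [-0.  0. -0.]
```

Emit:
{"name": "play_rows", "arguments": {"dp": [[0.06,0,0],[0.12,0.02,0],[0.18,0.03,0],[0.24,0.03,0],[0.3,0.04,0]], "rot": [[0,0,0],[0,0,0],[0,0,0],[0,0,0],[0,0,0]]}}

```text
clock: 3.27
eef_pos: [461.3, -146.5, 28.6]
tcp_rot: [-3.141, 0.0, 0.249]
contact_force: [-1.1, -0.3, -0.4]
opening: -0.002
grasp_force: 0.6
```

Emit:
{"name": "play_rows", "arguments": {"dp": [[0.04,0,0],[0.08,0,0],[0.1,0,0]], "rot": [[0,0,0],[0,0,0],[0,0,0]]}}

```text
clock: 3.52
eef_pos: [465.2, -145.6, 28.6]
tcp_rot: [3.141, 0.0, 0.249]
contact_force: [-2.5, -2.1, 0.0]
opening: -0.0
grasp_force: 1.1
```

```bash
python3 -c "
from h import *
go([-120,43,30],tool())"
```

```text
local now [-117.4   42.8   28.6] force [-2.5 -2.1  0. ] q [-0.31  0.45  2.07 -0.    0.63  1.02] t 3.5167
dp [-0.065 -0.005 -0.034] rot [0. 0. 0.]
```

Only light sliding friction so far. I'll go on in small steps.

Emit:
{"name": "play_rows", "arguments": {"dp": [[0.03,0,0],[0.06,0,0],[0.08,0,0],[0.08,0,0]], "rot": [[0,0,0],[0,0,0],[0,0,0],[0,0,0]]}}

```text
clock: 3.85
eef_pos: [465.9, -144.9, 28.3]
tcp_rot: [-3.14, 0.004, 0.249]
contact_force: [-8.8, -5.1, 5.0]
opening: -0.001
grasp_force: 5.0
```

Emit:
{"name": "play_rows", "arguments": {"dp": [[0.03,0,0],[0.06,0,0],[0.06,0,0]], "rot": [[0,0,0],[0,0,0],[0,0,0]]}}

```text
clock: 4.1
eef_pos: [465.8, -144.3, 27.9]
tcp_rot: [-3.139, 0.008, 0.25]
contact_force: [-15.9, -9.1, 7.8]
opening: 0.002
grasp_force: 9.2
```

It stopped dead at about 18 N, with the TCP at local x ≈ -116.7, so the end is at about -105. I'll back off and look.

Emit:
{"name": "play_rows", "arguments": {"dp": [[-0.2,0,0],[-0.6,0,0],[-1.2,0,0],[-1.6,0,-0.5],[-2.0,0,-1.2]], "rot": [[0,0,0],[0,0,0],[0,0,0],[0,0,0],[0,0,0]]}}

```text
clock: 4.52
eef_pos: [390.7, -163.4, 75.6]
tcp_rot: [-3.139, 0.003, 0.249]
contact_force: [-0.1, -0.9, -0.5]
opening: -0.003
grasp_force: 0.0
```

Emit:
{"name": "play_rows", "arguments": {"dp": [[0,0,-1],[0,0.5,-2],[0,1.2,-3.0],[0,1.8,-4],[0,2.4,-4.2]], "rot": [[0,0,0],[0,0,0],[0,0,0],[0,0,0],[0,0,0]], "fingers": 1}}

```text
clock: 4.93
eef_pos: [417.7, -257.6, 249.1]
tcp_rot: [3.138, -0.004, 0.25]
contact_force: [1.5, -0.6, -0.1]
opening: 0.71
grasp_force: 0.0
```

Emit:
{"name": "play_rows", "arguments": {"dp": [[0,0,0],[0,0,0]], "rot": [[0,0,0],[0,0,0]]}}

```text
clock: 5.1
eef_pos: [417.7, -258.5, 246.0]
tcp_rot: [3.139, -0.003, 0.247]
contact_force: [0.0, -0.0, -0.1]
opening: 0.971
grasp_force: 0.0
```

```bash
python3 -c "
from h import *
a=np.radians(25); ax=np.array([-np.sin(a),0,np.cos(a)]); k=np.array([-12,-.5,129])
go(k+ax*90,tool(a,-.75))
crop(optics.grab_frame('scene'),'s3.png',250,170,115,80,6)
f=optics.grab_frame('scene');print([proj(f,w(l)) for l in ([-105,22,48],[-105,60,48],[-105,60,18])])"
```

```text
local now [-191.2  -54.8  246. ] force [ 0.  -0.  -0.1] q [-0.56  0.13  1.9   0.    1.11  0.77] t 5.1
dp [ 3.524 -1.368  0.894] rot [-1.52  3.95 -7.06]
[array([[332.46572975, 220.92802281]]), array([[329.11311968, 226.16456512]]), array([[328.98768751, 234.17736142]])]
```

View pics/s3.png

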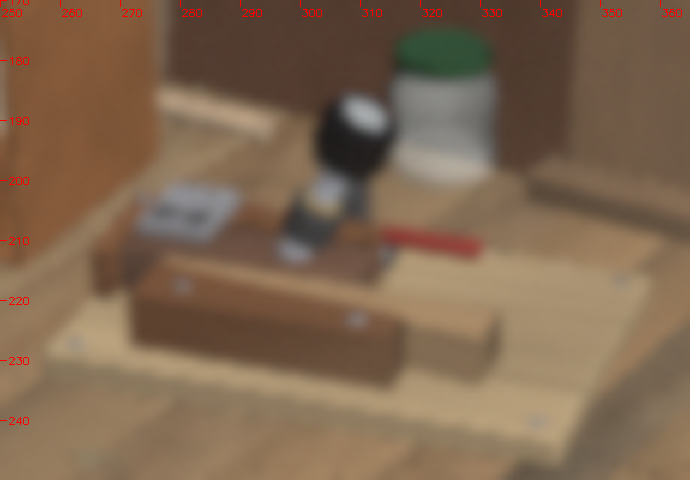

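The wedge end's right edge is now at column ~332.5, row 222. The home position projects to 332.5, so the wedge is home. Next I'll orient the tool above the knob.

Emit:
{"name": "play_rows", "arguments": {"dp": [[0.2,-0.2,0],[0.6,-0.4,0],[1.0,-0.6,0],[1.4,-0.7,0],[1.8,-0.8,0]], "rot": [[-0.2,0.5,-0.9],[-0.4,1.0,-1.8],[-0.6,1.5,-2.7],[-0.8,2.0,-3.6],[-0.95,2.5,-4.4]]}}

```text
clock: 5.62
eef_pos: [477.9, -205.9, 243.2]
tcp_rot: [2.983, -0.23, 0.737]
contact_force: [-0.6, 0.7, 0.0]
opening: 1.003
grasp_force: 0.0
```

```bash
cat >> h.py <<'E'
a=np.radians(25); ax=np.array([-np.sin(a),0,np.cos(a)]); k=np.array([-12,-.5,129])
E
python3 -c "
from h import *
go(k+ax*90,tool(a,-.75))"
```

```text
local now [-119.9  -18.7  243.2] force [-0.6  0.7  0. ] q [-0.52  0.06  2.01  0.22  0.86  0.21] t 5.6167
dp [1.525 0.223 1.245] rot [-0.62  1.44 -2.6 ]
```

Emit:
{"name": "play_rows", "arguments": {"dp": [[0.5,0.1,0.2],[1.0,0.15,0.5],[1.5,0.22,0.9],[1.5,0.22,1.2],[1.5,0.22,1.2]], "rot": [[-0.2,0.5,-0.9],[-0.4,1.0,-1.8],[-0.6,1.4,-2.6],[-0.62,1.44,-2.6],[-0.62,1.44,-2.6]]}}

```text
clock: 6.03
eef_pos: [538.7, -171.9, 209.5]
tcp_rot: [2.84, -0.314, 1.041]
contact_force: [-0.6, -0.4, -0.7]
opening: 0.999
grasp_force: 0.0
```

Emit:
{"name": "play_rows", "arguments": {"dp": [[0,0,0],[0,0,0]], "rot": [[0,0,0],[0,0,0]]}}

```text
clock: 6.2
eef_pos: [540.0, -173.8, 213.2]
tcp_rot: [2.835, -0.313, 1.041]
contact_force: [0.5, -1.2, 0.5]
opening: 0.999
grasp_force: 0.0
```

```bash
python3 -c "
from h import *
go(k+ax*40,tool(a,-.75))
crop(optics.grab_frame('scene'),'s4.png',265,130,100,90,6)"
```

```text
local now [-51.8  -2.9 213.2] force [ 0.5 -1.2  0.5] q [-0.48  0.14  2.04  0.46  0.68 -0.23] t 6.2
dp [ 0.054 -0.037  1.327] rot [ 0.01  0.03 -0.05]
```

View pics/s4.png

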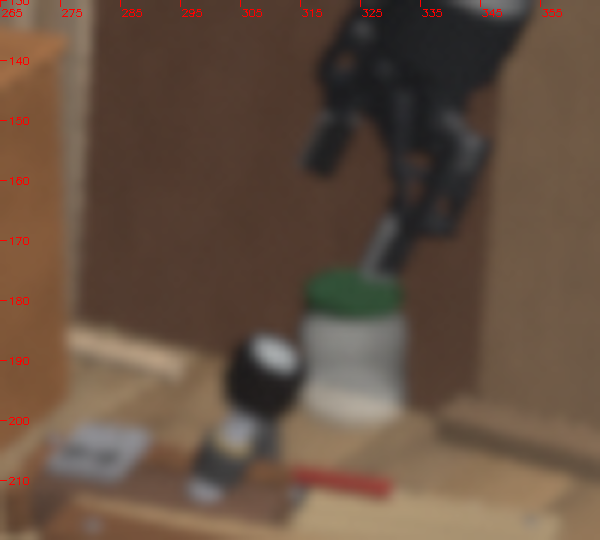

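The fingers straddle the knob's axis and line up with it: tips at (320,165) and (485,265), knob at (265,380). I'll descend along the axis.

Emit:
{"name": "play_rows", "arguments": {"dp": [[0.05,-0.04,0.4],[0.05,-0.04,0.8],[0.05,-0.04,1.2],[0.05,-0.04,1.33],[0.05,-0.04,1.33]], "rot": [[0,0,0],[0,0,0],[0,0,0],[0,0,0],[0,0,0]]}}

```text
clock: 6.67
eef_pos: [561.8, -166.1, 164.8]
tcp_rot: [2.835, -0.313, 1.042]
contact_force: [0.1, 0.8, -0.0]
opening: 0.997
grasp_force: 0.0
```

Emit:
{"name": "play_rows", "arguments": {"dp": [[0,0,0.3],[0,0,0.6],[0,0,0.8]], "rot": [[0,0,0],[0,0,0],[0,0,0]]}}

```text
clock: 6.92
eef_pos: [575.7, -163.3, 135.7]
tcp_rot: [2.833, -0.313, 1.042]
contact_force: [0.2, 0.8, 1.2]
opening: 1.001
grasp_force: 0.0
```

Emit:
{"name": "play_rows", "arguments": {"dp": [[0,0,0.3],[0,0,0.6],[0,0,0.7],[0,0,0.7]], "rot": [[0,0,0],[0,0,0],[0,0,0],[0,0,0]]}}

```text
clock: 7.25
eef_pos: [586.4, -159.8, 109.3]
tcp_rot: [2.836, -0.313, 1.042]
contact_force: [-0.5, 0.9, 0.9]
opening: 1.0
grasp_force: 0.0
```

```bash
python3 -c "
from h import *
go(k-ax*20,tool(a,-.75))
crop(optics.grab_frame('scene'),'s5.png',265,130,100,90,6)"
```

```text
local now [ -3.4  -0.8 109.3] force [-0.5  0.9  0.9] q [-0.41  0.36  2.05  0.62  0.46 -0.36] t 7.25
dp [ 0.015  0.003 -0.037] rot [-0.    0.03 -0.05]
```

View pics/s5.png

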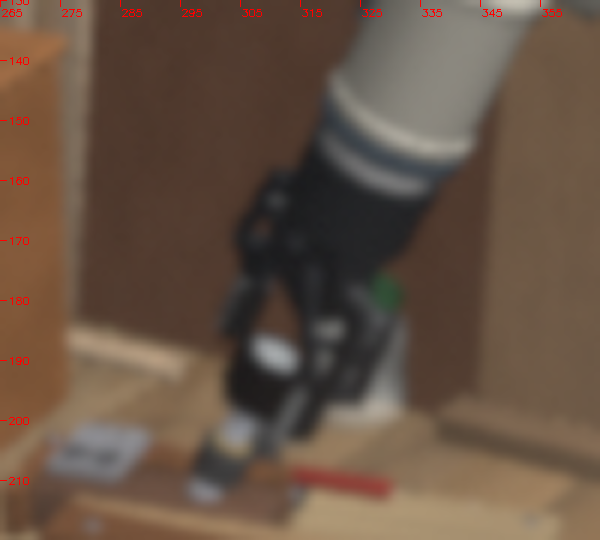

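The knob's (265,385) between the two fingers, as intended. I'll close.

Emit:
{"name": "play_rows", "arguments": {"dp": [[0,0,0.05],[0,0,0.05],[0,0,0.05],[0,0,0.05],[0,0,0.05]], "rot": [[0,0,0],[0,0,0],[0,0,0],[0,0,0],[0,0,0]], "fingers": 0, "grip_force": 60}}

```text
clock: 7.72
eef_pos: [585.9, -159.1, 109.2]
tcp_rot: [2.837, -0.314, 1.042]
contact_force: [-11.3, 3.0, 8.3]
opening: 0.517
grasp_force: 59.1
```

Emit:
{"name": "play_rows", "arguments": {"dp": [[0,0,0],[0,0,0],[0,0,0]], "rot": [[0,0,0],[0,0,0],[0,0,0]]}}

```text
clock: 7.97
eef_pos: [585.9, -159.2, 109.2]
tcp_rot: [2.837, -0.314, 1.042]
contact_force: [-10.8, 3.2, 8.5]
opening: 0.511
grasp_force: 59.1
```

Emit:
{"name": "play_rows", "arguments": {"dp": [[0,0,0],[0,0,0],[0,0,0],[0,0,0],[0,0,0]], "rot": [[0,0,0.8],[0,0,1.6],[0,0,2.4],[0,0,3.2],[0,0,4.0]]}}

```text
clock: 8.38
eef_pos: [585.7, -159.0, 109.2]
tcp_rot: [2.996, -0.41, 0.602]
contact_force: [-11.6, 3.6, 9.9]
opening: 0.518
grasp_force: 59.0
```

Emit:
{"name": "play_rows", "arguments": {"dp": [[0,0,0],[0,0,0],[0,0,0],[0,0,0],[0,0,0]], "rot": [[0,0,0.8],[0,0,1.6],[0,0,2.4],[0,0,3.2],[0,0,4.0]]}}

```text
clock: 8.8
eef_pos: [585.6, -158.7, 109.1]
tcp_rot: [-3.097, -0.432, 0.142]
contact_force: [-11.9, 5.2, 10.4]
opening: 0.514
grasp_force: 59.6
```

```bash
python3 -c "
from h import *
go(k-ax*20,tool(a,.75)); print(telemetry.sense()['wrist_torque'],(F.apply(ax))@telemetry.sense()['wrist_torque'],telemetry.sense()['opening'])"
```

```text
local now [ -3.9   0.5 109.1] force [-11.9   5.2  10.4] q [-0.41  0.36  2.05  0.62  0.46  0.48] t 8.8
dp [ 0.029  0.021 -0.035] rot [0.01 0.02 6.24]
[0.70212862 1.13284827 0.34302917] -0.09467471237433613 0.5138511509830082
```

Emit:
{"name": "play_rows", "arguments": {"dp": [[0,0,0],[0,0,0],[0,0,0],[0,0,0],[0,0,0]], "rot": [[0,0,0.6],[0,0,1.2],[0,0,1.8],[0,0,2.4],[0,0,3.0]]}}

```text
clock: 9.22
eef_pos: [585.5, -158.5, 109.1]
tcp_rot: [-2.959, -0.395, -0.198]
contact_force: [-11.0, 5.0, 10.3]
opening: 0.517
grasp_force: 59.4
```

```bash
python3 -c "
from h import *
go(k-ax*20,tool(a,.75)); print(telemetry.sense()['wrist_torque'],(F.apply(ax))@telemetry.sense()['wrist_torque'],telemetry.sense()['opening'])"
```

```text
local now [ -3.9   0.7 109.1] force [-11.    5.   10.3] q [-0.41  0.36  2.05  0.62  0.46  0.8 ] t 9.2167
dp [ 0.036  0.016 -0.035] rot [0.01 0.02 3.25]
[0.80340475 1.07960842 0.58664807] 0.09018268069931903 0.5169741234143808
```

Emit:
{"name": "play_rows", "arguments": {"dp": [[0,0,0],[0,0,0],[0,0,0],[0,0,0],[0,0,0]], "rot": [[0,0,0.7],[0,0,1.4],[0,0,2.1],[0,0,2.8],[0,0,3.5]]}}

```text
clock: 9.63
eef_pos: [585.6, -158.3, 109.2]
tcp_rot: [-2.827, -0.304, -0.577]
contact_force: [-11.5, 7.1, 11.6]
opening: 0.514
grasp_force: 59.7
```

Emit:
{"name": "play_rows", "arguments": {"dp": [[0,0,0],[0,0,0],[0,0,0],[0,0,0]], "rot": [[0,0,0],[0,0,0],[0,0,0],[0,0,0]]}}

```text
clock: 9.97
eef_pos: [585.6, -158.3, 109.2]
tcp_rot: [-2.828, -0.305, -0.573]
contact_force: [-11.1, 5.3, 11.0]
opening: 0.517
grasp_force: 59.8
```

```bash
python3 -c "
from h import *
go(k-ax*20,tool(a,.75)); print(telemetry.sense()['wrist_torque'],(F.apply(ax))@telemetry.sense()['wrist_torque'],telemetry.sense()['opening'])"
```

```text
local now [ -3.8   0.9 109.2] force [-11.1   5.3  11. ] q [-0.41  0.36  2.05  0.62  0.46  1.16] t 9.9667
dp [ 0.04   0.008 -0.036] rot [ 0.01  0.02 -0.23]
[0.9952854  1.05275598 0.3622891 ] -0.18895030183206554 0.5171118946521549
```

The torque rises and then drops, which suggests a click. I'll turn a little further and sample it to be sure, since more clicks do no harm.

Emit:
{"name": "play_rows", "arguments": {"dp": [[0,0,0],[0,0,0],[0,0,0]], "rot": [[0,0,0.7],[0,0,1.4],[0,0,1.4]]}}

```text
clock: 10.22
eef_pos: [585.6, -158.2, 109.2]
tcp_rot: [-2.787, -0.255, -0.722]
contact_force: [-10.5, 6.7, 11.3]
opening: 0.517
grasp_force: 59.7
```

```bash
python3 -c "
from h import *
s=telemetry.sense();print(s['qpos'][5],F.apply(ax)@s['wrist_torque'],s['contact_force'])"
```

```text
1.3098766871286127 -0.13805296111749873 [-10.49489068   6.70702218  11.34141187]
```

Emit:
{"name": "play_rows", "arguments": {"dp": [[0,0,0],[0,0,0],[0,0,0]], "rot": [[0,0,0.7],[0,0,1.4],[0,0,1.4]]}}

```text
clock: 10.47
eef_pos: [585.7, -158.2, 109.3]
tcp_rot: [-2.755, -0.202, -0.861]
contact_force: [-10.2, 7.2, 10.7]
opening: 0.517
grasp_force: 59.2
```

```bash
python3 -c "
from h import *
s=telemetry.sense();print(s['qpos'][5],F.apply(ax)@s['wrist_torque'],s['contact_force'])"
```

```text
1.456087642016556 0.21709987744035902 [-10.23535357   7.16772168  10.70945538]
```

Emit:
{"name": "play_rows", "arguments": {"dp": [[0,0,0],[0,0,0],[0,0,0]], "rot": [[0,0,0.7],[0,0,1.4],[0,0,1.4]]}}

```text
clock: 10.72
eef_pos: [585.7, -158.1, 109.3]
tcp_rot: [-2.731, -0.145, -0.998]
contact_force: [-9.7, 7.9, 10.9]
opening: 0.518
grasp_force: 59.0
```

```bash
python3 -c "
from h import *
s=telemetry.sense();print(s['qpos'][5],F.apply(ax)@s['wrist_torque'],s['contact_force'])"
```

```text
1.6025257825365649 0.3014616679597076 [-9.67809528  7.92459097 10.85096234]
```

The torque clearly cycles: it falls after q6 ≈ 0.9 and rises again towards the second hump. I'll go past that one to settle in a notch, then release.

Emit:
{"name": "play_rows", "arguments": {"dp": [[0,0,0],[0,0,0],[0,0,0],[0,0,0],[0,0,0]], "rot": [[0,0,0.6],[0,0,1.2],[0,0,1.8],[0,0,2.5],[0,0,2.5]]}}

```text
clock: 11.13
eef_pos: [585.9, -158.1, 109.3]
tcp_rot: [-2.709, -0.037, -1.239]
contact_force: [-8.5, 9.4, 11.2]
opening: 0.511
grasp_force: 59.8
```

```bash
python3 -c "
from h import *
s=telemetry.sense();print(s['qpos'][5],F.apply(ax)@s['wrist_torque'],s['contact_force'])"
```

```text
1.8649614342143022 -0.17473077135822046 [-8.47561837  9.35741715 11.15696756]
```

Emit:
{"name": "play_rows", "arguments": {"dp": [[0,0,0],[0,0,0],[0,0,0],[0,0,0],[0,0,0]], "rot": [[0,0,0],[0,0,0],[0,0,0],[0,0,0],[0,0,0]], "fingers": 1}}

```text
clock: 11.55
eef_pos: [587.7, -160.4, 109.3]
tcp_rot: [-2.708, -0.043, -1.237]
contact_force: [-0.1, 1.1, 0.3]
opening: 1.002
grasp_force: 0.0
```

Emit:
{"name": "play_rows", "arguments": {"dp": [[0,0,-0.2],[0,0,-0.6],[0,0,-1.2],[0,0,-1.9],[0,0,-2.7]], "rot": [[0,0,0],[0,0,0],[0,0,0],[0,0,0],[0,0,0]]}}

```text
clock: 11.97
eef_pos: [542.0, -171.0, 207.5]
tcp_rot: [-2.71, -0.042, -1.237]
contact_force: [1.0, 0.0, -0.2]
opening: 1.002
grasp_force: 0.0
```

Emit:
{"name": "play_rows", "arguments": {"dp": [[0,0,-0.5],[0,0,-0.9],[0,0,-1.2],[0,0,-1.2],[0,0,-1.2]], "rot": [[0,0,0],[0,0,0],[0,0,0],[0,0,0],[0,0,0]]}}

```text
clock: 12.38
eef_pos: [523.6, -176.3, 251.4]
tcp_rot: [-2.707, -0.045, -1.237]
contact_force: [-1.3, -0.3, 0.2]
opening: 1.001
grasp_force: 0.0
```

```bash
python3 -c "
from h import *
go(k+ax*100,tool(a,.75))
crop(optics.grab_frame('scene'),'s6.png',250,150,115,100,6)"
```

```text
local now [-68.3  -1.3 251.4] force [-1.3 -0.3  0.2] q [-0.51  0.07  2.03  0.43  0.76  2.02] t 12.3833
dp [-0.026  0.016  0.868] rot [ 0.02 -0.04 -6.93]
```

View pics/s6.png

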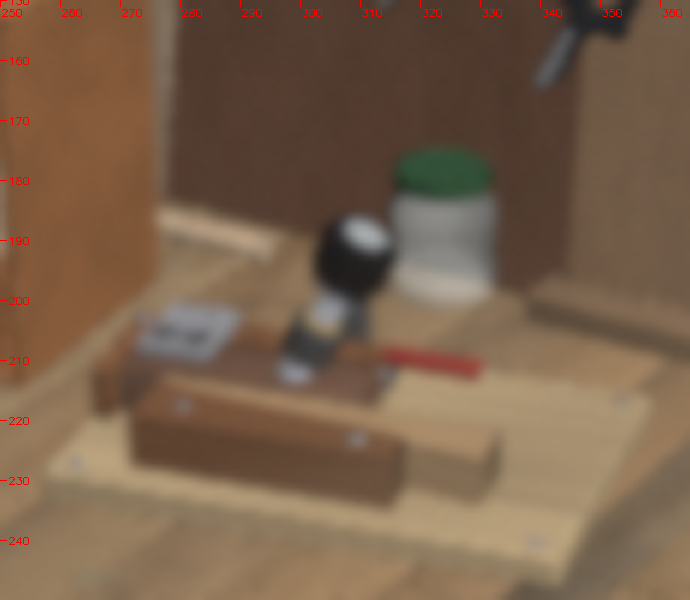

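The picture shows the gripper clear of everything, the wedge end still at column ~332.5, and the foot down on the rail at (297,373). The torque dropped a second time, so the clutch clicked twice.

```bash
python3 -c "
from rig import r
print(r.sign_off())"
```

```text
the job is handed in; nothing more can be done
None
```

The wedge is driven home and the clamp knob turned until its clutch clicked (twice, judging by the wrist torque); the gripper was clear of everything and I handed the job in at about 12.4 s, with no verdict returned.

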